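# Load the warm-air jar dryer and start it

### The job

The washing-up is done: take every open square jar lying on the mat and put it upside down over its own peg of the dryer, right down until its rim rests on the deck. Also stand the toppled detergent bottle upright in its steel drip tray. Once all the jars are on their pegs, start the dryer by pressing its pedal fully down to the stop, holding it there for two seconds and letting it go; leave the other things on the bench where they are.

Things in the scene. Friction and masses are not known exactly. Their poses are not given: they have to be found in the camera images.
- jar0: an open, straight-sided square jar of white plastic, 44 x 44 mm outside and 100 mm long, walls and bottom 3 mm thick (38 x 38 mm inside), 70 g. It starts lying on one of its flat sides, its mouth to the left or right as the robot sees it. Origin: centre of the outside of its closed bottom; z points to the open mouth, x and y are square to the sides. May be absent (three or four are there)
- jar0_mouth (a point): the centre of this jar's open mouth, in the plane of its rim, 100 mm along z from the bottom
- jar1: an open, straight-sided square jar of white plastic, 44 x 44 mm outside and 100 mm long, walls and bottom 3 mm thick (38 x 38 mm inside), 70 g. It starts lying on one of its flat sides, its mouth to the left or right as the robot sees it. Origin: centre of the outside of its closed bottom; z points to the open mouth, x and y are square to the sides. May be absent (three or four are there)
- jar1_mouth (a point): the centre of this jar's open mouth, in the plane of its rim, 100 mm along z from the bottom
- jar2: an open, straight-sided square jar of white plastic, 44 x 44 mm outside and 100 mm long, walls and bottom 3 mm thick (38 x 38 mm inside), 70 g. It starts lying on one of its flat sides, its mouth to the left or right as the robot sees it. Origin: centre of the outside of its closed bottom; z points to the open mouth, x and y are square to the sides. May be absent (three or four are there)
- jar2_mouth (a point): the centre of this jar's open mouth, in the plane of its rim, 100 mm along z from the bottom
- jar3: an open, straight-sided square jar of white plastic, 44 x 44 mm outside and 100 mm long, walls and bottom 3 mm thick (38 x 38 mm inside), 70 g. It starts lying on one of its flat sides, its mouth to the left or right as the robot sees it. Origin: centre of the outside of its closed bottom; z points to the open mouth, x and y are square to the sides. May be absent (three or four are there)
- jar3_mouth (a point): the centre of this jar's open mouth, in the plane of its rim, 100 mm along z from the bottom
- peg0 (a point): the foot of a peg, on the steel deck of the dryer: the centre of an upright round aluminium peg 20 mm thick and 85 mm tall (rounded tip) that stands there. The four pegs stand in a row, 102 mm apart, on a white box 120 x 430 mm with its deck 50 mm above the bench; z is up
- peg1 (a point): the foot of a peg, on the steel deck of the dryer: the centre of an upright round aluminium peg 20 mm thick and 85 mm tall (rounded tip) that stands there. The four pegs stand in a row, 102 mm apart, on a white box 120 x 430 mm with its deck 50 mm above the bench; z is up
- peg2 (a point): the foot of a peg, on the steel deck of the dryer: the centre of an upright round aluminium peg 20 mm thick and 85 mm tall (rounded tip) that stands there. The four pegs stand in a row, 102 mm apart, on a white box 120 x 430 mm with its deck 50 mm above the bench; z is up
- peg3 (a point): the foot of a peg, on the steel deck of the dryer: the centre of an upright round aluminium peg 20 mm thick and 85 mm tall (rounded tip) that stands there. The four pegs stand in a row, 102 mm apart, on a white box 120 x 430 mm with its deck 50 mm above the bench; z is up
- bottle: the detergent bottle: square, closed, white plastic, 50 x 50 mm, shoulder at 95 mm, with a round grey cap of 34 mm diameter up to 120 mm; 0.14 to 0.28 kg. It starts lying on a flat side. Origin: centre of its underside; z points to the cap, x and y are square to its sides
- tray: the bottle's drip tray: a square steel tray fixed to the bench, 130 x 130 mm outside, 12 mm high rim, 4 mm thick walls. Origin: centre of its underside on the bench; its inner floor is 4 mm higher
- pedal (a joint): the dryer's treadle switch, fixed to the bench: an aluminium plate 105 x 84 mm, 8 mm thick, on a black base, hinged at its end away from the robot, its free end toward the robot. 0 = up (plate slopes up by 0.24 rad toward the robot), grows as it is pressed, stop at 0.22 rad (plate nearly level); a spring returns it; at the pressing point about 2.5 N starts it and 8 N holds it at the stop
- pedal_press (a point): the point to press, on top of the pedal plate, 85 mm from its hinge and 20 mm from its free edge; it moves with the plate and sinks about 19 mm to the stop
- pedal_hinge (a point): the middle of the pedal's hinge line, at the end of the plate away from the robot, 26 mm above the bench; its x axis points from the free end to the hinge, its y axis lies along the hinge, z is up
- jarcap: a grey screw cap, 50 mm diameter, 12 mm thick, lying flat; not part of the job, leave it alone. Origin: centre of its underside
- petri: a closed petri dish, 94 mm diameter, 24 mm high; not part of the job, leave it alone. Origin: centre of its underside
- slidebox: a grey slide box, 90 x 35 x 30 mm; not part of the job, leave it alone. Origin: centre of its underside
- pen: a black marker, 130 mm long, lying down; not part of the job, leave it alone. Origin: centre of its underside
- flask: a stoppered conical glass flask, 64 mm wide, 125 mm tall; not part of the job, leave it alone. Origin: centre of its underside
- amber: an amber glass bottle, 60 mm diameter, 150 mm tall; not part of the job, leave it alone. Origin: centre of its underside
Mind the look-alikes: they are no part of the job. What is shaped like the jar1 but turquoise or yellow is not meant.

How it is judged:
On the way, in this order (a step that is already met when the one before it is completed fails the run):
1. every jar is upside down over a peg, its rim on the dryer's deck (angle between each of jar0, jar1, jar2, jar3's own z axis and vertical above 3 rad and (distance between jar0_mouth and peg0 below 0.018 m or distance between jar0_mouth and peg1 below 0.018 m or distance between jar0_mouth and peg2 below 0.018 m or distance between jar0_mouth and peg3 below 0.018 m) and (distance between jar1_mouth and peg0 below 0.018 m or distance between jar1_mouth and peg1 below 0.018 m or distance between jar1_mouth and peg2 below 0.018 m or distance between jar1_mouth and peg3 below 0.018 m) and (distance between jar2_mouth and peg0 below 0.018 m or distance between jar2_mouth and peg1 below 0.018 m or distance between jar2_mouth and peg2 below 0.018 m or distance between jar2_mouth and peg3 below 0.018 m) and (distance between jar3_mouth and peg0 below 0.018 m or distance between jar3_mouth and peg1 below 0.018 m or distance between jar3_mouth and peg2 below 0.018 m or distance between jar3_mouth and peg3 below 0.018 m)), for 0.3 s.
2. the pedal is held down at its stop for a second (value of joint pedal above 0.2 rad), for 1 s.
At the end, for the whole second after the job is handed in: Every jar present is upside down (within 8 degrees) over a peg with the centre of its mouth within 18 mm of the peg's foot; the bottle stands upright (within 7 degrees) in the drip tray, its centre within 45 mm of the tray's; the pedal is up again (below 0.05 rad) and the bottle is at rest (all of step 1 and angle between bottle's own z axis and vertical below 0.12 rad and horizontal distance between bottle and tray below 0.045 m and height (world z) of bottle below 0.012 m and value of joint pedal below 0.05 rad and linear speed of bottle below 0.03 m/s); the robot touches nothing.
It fails at once if another thing on the bench is knocked over or pushed more than 60 mm (distance of any of jarcap, petri, slidebox, pen, flask, amber from where it was at the start of the episode above 0.06 m or angle between any of jarcap, petri, slidebox, pen, flask, amber's own z axis and vertical above 0.6 rad).
Of jar0, jar1, jar2, jar3 only 3 to 4 are there at a start; the rules pass over those that are not, and their reading is None.
At some moment in a run one of jar0, jar1, jar2, jar3 may be knocked a few centimetres aside while the robot is not near it.
It also fails if it takes over 210 s, if anything falls off the work surface, if the arm or the gripper's body presses on something with over 40 N, if the wrist force passes 120 N, or if a joint passes its speed limit or range.

### The arm

A 6-joint arm with a two-finger parallel gripper is mounted at the origin on the work surface. World frame = base frame: x ahead of the robot, y to its left, z up, the work surface at z = 0. Lengths are in m, angles in rad, forces in N, time in s.
With the tool pointing down it reaches from about 0.35 to 1 m from the base axis. Payload 7.1 kg.
Tool frame: the origin (TCP) lies between the finger pads; the fingertips stand 22 mm ahead of it and the grasp point (between the pads) lies 3 mm ahead of it; z points along the fingers, y is the line along which they close (so a half turn about z gives the same grasp; the last joint's range is limited). The gripper opens to 85 mm and grips with 20 to 120 N. Pads are 22 mm wide; open, the fingers measure 114 mm over their backs; the gripper's body (76 mm by 85 mm) begins 54 mm behind the grasp point. The pads swing forward as they close: fully open they stand 13 mm farther back than shut.
Start: joints at [1.316, 0.423, 1.63, -0, 1.089, -0.019], TCP at [0.146, 0.608, 0.253] pointing down, gripper open.
Joint ranges: [-3, 3], [-0.9, 2.11], [0.09, 2.58], [-1.31, 4.45], [0.11, 2.69], [-2.54, 2.54]. Speed limits (rad/s): [2.39, 2.39, 3.01, 3.14, 3.14, 3.14].

### API

Orientations are given as a rotation vector (axis times angle).
In Python, from rig import manip gives the robot as it stands. The module is installed in compiled form; this text tells all that it offers. Calls block until the motion is done:
- manip.move_to(position, orientation): joint-space move of the TCP to a pose.
- manip.servo_line(position, orientation=None, rate=0.15): straight line of the TCP; orientation=None keeps the orientation; rate is the mean speed in m/s.
- manip.set_joints(angles): joint-space move.
- manip.command_gripper(opening, f_grip=None): finger opening in m; f_grip is the grip in N (None keeps the last); returns when the fingers have stopped.
- manip.hold(seconds).
- manip.solve_ik(position, orientation): joint angles nearest the present ones, or None.
- manip.camera(name): name is "scene" or "top"; returns a dict with "image" (420x560x3 uint8, red, green, blue), "fx", "fy", "cx", "cy" (pixels), "cam_to_world" (4x4, takes a point from camera to world coordinates). Camera axes: x right, y down, z forward; pixel columns grow to the right and rows downward; lengths in m; the calibration is good to about 2 mm. A picture is of the moment at which its call begins. There is no depth.
A pose or a line that the arm cannot do raises manip.IKError and nothing moves.
- manip.sign_off(): hands the job in; it is judged then, once.
Readings, each from a call of its own:
- manip.get_time(): time.
- manip.get_joint_positions(): joint angles.
- manip.get_joint_vel(): joint speeds.
- manip.get_tau(): joint torques, N m.
- manip.get_position(): TCP position.
- manip.get_ee_rot(): TCP orientation.
- manip.get_contact_force(): force on the tool from outside, world axes, zero at the start.
- manip.get_torque(): the same for the moment, N m.
- manip.get_width(): finger opening in m.
- manip.get_grip_force(): force on a finger pad.
Only numpy, scipy, OpenCV 4.12 (cv2) and the standard library are available. Lean on these libraries where they do the work, as an engineer would, in place of code of your own. Each camera call takes 0.05 s, during which the arm holds its last target. There are 200 camera calls.

## Working session

There is one attempt and no reset: what is moved stays moved. The work goes in short steps, each a Python script; the robot and the scene stay as the last script left them, time stands still between calls to the robot, and variables do not carry over. Pictures are saved under pics/ and viewed, at most 14 in all, crops included, and the job is handed in when it is done.

```bash
mkdir -p pics
cat > h.py <<'E'
import numpy as np, cv2
from rig import manip
from scipy.spatial.transform import Rotation as R
def snap(n,f=None):
    c=manip.camera(n)
    if f: cv2.imwrite(f,cv2.cvtColor(c["image"],cv2.COLOR_RGB2BGR))
    return c
def ray(c,u,v,z):
    T=c["cam_to_world"]; d=T[:3,:3]@np.array([(u-c["cx"])/c["fx"],(v-c["cy"])/c["fy"],1]); o=T[:3,3]
    return o+d*(z-o[2])/d[2]
def proj(c,p):
    q=np.linalg.inv(c["cam_to_world"])@np.append(p,1); return np.array([q[0]/q[2]*c["fx"]+c["cx"],q[1]/q[2]*c["fy"]+c["cy"]])
E
python3 - <<'E'
from h import *
for n in("top","scene"):
    c=snap(n,f"pics/{n}0.png"); print(n,c["fx"],c["cx"],c["cy"],c["cam_to_world"].round(3).tolist())
print(manip.get_time(),manip.get_ee_rot(),manip.get_width())
E
```

```text
top 546.3866244807857 287.9681863711755 213.26414677694504 [[-0.025, -0.992, 0.123, 0.32], [-1.0, 0.027, 0.008, -0.125], [-0.011, -0.123, -0.992, 1.558], [0.0, 0.0, 0.0, 1.0]]
scene 456.80523016170963 281.4941352101833 209.77053055493542 [[-0.825, 0.338, -0.454, 1.123], [0.566, 0.479, -0.672, 0.741], [-0.01, -0.81, -0.586, 0.827], [0.0, 0.0, 0.0, 1.0]]
0.1 [-3.69537641e-01 -3.11956743e+00  2.19246331e-03] 0.08521022937062656
```

View pics/top0.png

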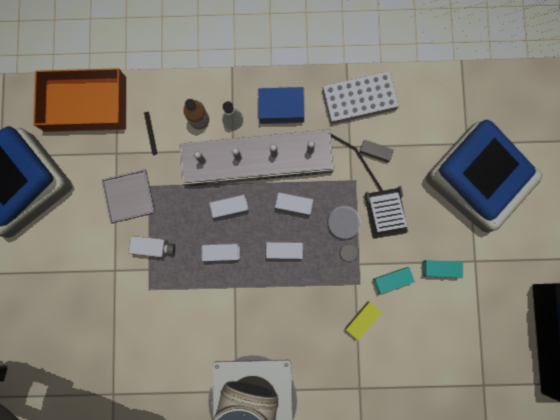

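View pics/scene0.png

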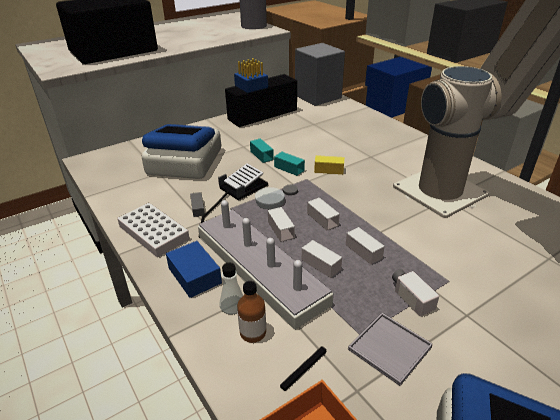

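Top picture: four white jars on the mat at (229,207), (294,204), (221,253) and (285,251). The bottle is at (150,247) with its cap to the right, the tray at (129,196), the pedal at (387,212), and the pegs at about (198,158), (236,155), (273,150) and (310,147). Look-alikes: turquoise (394,280) and (442,269), and yellow (363,321), which are excluded by colour. The capped bottle is also white. Next is one close crop to find which way the mouths point.

```bash
python3 - <<'E'
import cv2,numpy as np
t=cv2.imread("pics/top0.png");s=cv2.imread("pics/scene0.png")
a=cv2.resize(t[185:270,125:325],(800,340),interpolation=cv2.INTER_CUBIC)
b=cv2.resize(s[190:320,255:445],(380,260),interpolation=cv2.INTER_CUBIC)
o=np.zeros((600,800,3),np.uint8);o[:340]=a;o[340:,:380]=b
cv2.imwrite("pics/crop0.png",o)
E
python3 - <<'E'
from h import *
c=snap("top")
hsv=cv2.cvtColor(c["image"],cv2.COLOR_RGB2HSV)
m=((hsv[...,2]>150)&(hsv[...,1]<40)).astype(np.uint8); m[:, :100]=0
cv2.imwrite("pics/m.png",m*255)
for k in cv2.findContours(m,cv2.RETR_EXTERNAL,cv2.CHAIN_APPROX_NONE)[0]:
    if 200<cv2.contourArea(k)<1500:
        r=cv2.minAreaRect(k); b=cv2.boxPoints(r)
        w=np.array([ray(c,*p,.044) for p in b])[:,:2]
        print(np.round(r[0],1),w.mean(0).round(3),[np.linalg.norm(w[i]-w[i-1]).round(3) for i in(1,2)],(w[1]-w[0]).round(3),(w[2]-w[1]).round(3))
for n,p in dict(jar=(285,251),mat=(320,270),bench=(60,300),deck=(255,165),tray=(129,196),bottle=(148,247)).items(): print(n,hsv[p[1],p[0]])
E
```

```text
[306.5 405. ] [-0.009 -0.149] [np.float64(0.062), np.float64(0.072)] [-0.001 -0.062] [-0.072  0.002]
[133.8 283.6] [0.325 0.317] [np.float64(0.099), np.float64(0.067)] [ 0.002 -0.099] [-0.067 -0.003]
[220.  251.9] [0.406 0.078] [np.float64(0.101), np.float64(0.041)] [ 0.001 -0.101] [-0.041 -0.001]
[284. 250.] [ 0.407 -0.099] [np.float64(0.094), np.float64(0.039)] [-0.002 -0.094] [-0.039  0.001]
[144.8 244.2] [0.433 0.288] [np.float64(0.054), np.float64(0.097)] [ 0.053 -0.006] [-0.015 -0.096]
[106.5 243.5] [0.438 0.395] [np.float64(0.037), np.float64(0.137)] [-0.001 -0.037] [-0.137 -0.002]
[389.1 214.7] [ 0.497 -0.394] [np.float64(0.085), np.float64(0.077)] [ 0.014 -0.084] [-0.076 -0.011]
[228.5 205.7] [0.535 0.053] [np.float64(0.099), np.float64(0.041)] [ 0.02  -0.097] [-0.04  -0.008]
[293.8 203. ] [ 0.537 -0.13 ] [np.float64(0.041), np.float64(0.097)] [ 0.04  -0.009] [-0.022 -0.094]
[516.  199.5] [ 0.531 -0.75 ] [np.float64(0.201), np.float64(0.023)] [ 0.137 -0.147] [-0.018 -0.016]
[303.7 155. ] [ 0.674 -0.161] [np.float64(0.122), np.float64(0.268)] [ 0.121 -0.012] [-0.031 -0.266]
[197.7 117.8] [0.791 0.139] [np.float64(0.125), np.float64(0.14)] [ 0.012 -0.125] [-0.139 -0.015]
[112.  61.] [0.968 0.387] [np.float64(0.07), np.float64(0.049)] [-0.002 -0.07 ] [-0.049 -0.001]
[508.  50.] [ 0.967 -0.76 ] [np.float64(0.098), np.float64(0.042)] [-0.003 -0.098] [-0.042  0.003]
[112.  35.] [1.047 0.388] [np.float64(0.071), np.float64(0.098)] [-0.002 -0.071] [-0.098 -0.001]
[470.  25.] [ 1.046 -0.656] [np.float64(0.099), np.float64(0.092)] [-0.003 -0.099] [-0.092  0.006]
[144.    7.5] [1.129 0.295] [np.float64(0.095), np.float64(0.047)] [-0.003 -0.094] [-0.047 -0.   ]
[112.   8.] [1.131 0.389] [np.float64(0.071), np.float64(0.05)] [-0.002 -0.071] [-0.05  -0.001]
jar [114  15 172]
mat [174  14  90]
bench [ 21  44 149]
deck [170  10 150]
tray [175  12 133]
bottle [113  14 170]
```

View pics/crop0.png

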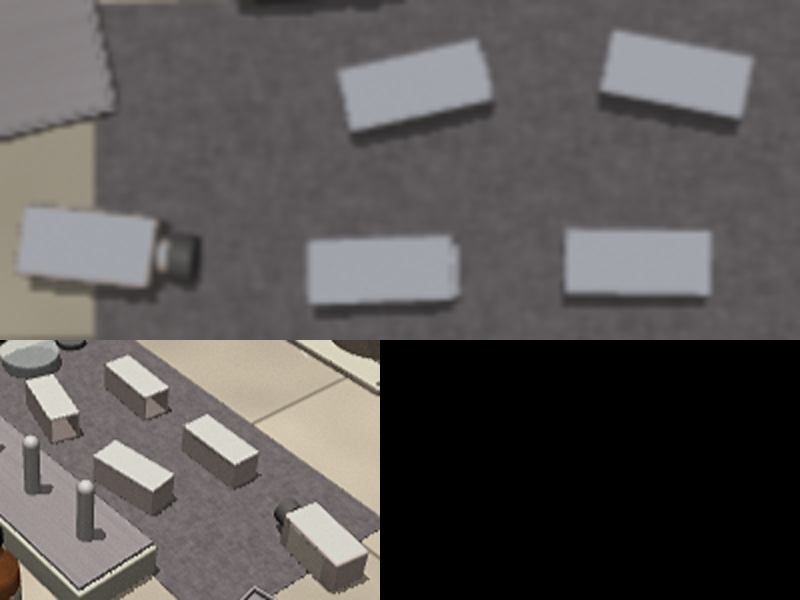

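The crop shows that in the scene view the two right-hand jars (world y<0) have an open end facing +y, so their mouths point left. The two left-hand jars show closed +y ends, so their mouths point right. The bottle's cap points to −y. Next I measure the dryer, tray and pedal, and check IK.

```bash
cat >> h.py <<'E'
def comp(c,seed,f):
    """rect of the mask component around a seed pixel"""
    hsv=cv2.cvtColor(c["image"],cv2.COLOR_RGB2HSV).astype(int); m=f(hsv).astype(np.uint8)
    m=cv2.morphologyEx(m,cv2.MORPH_OPEN,np.ones((3,3)))
    ks=[k for k in cv2.findContours(m,cv2.RETR_EXTERNAL,cv2.CHAIN_APPROX_NONE)[0] if cv2.contourArea(k)>60]
    k=max(ks,key=lambda k:cv2.pointPolygonTest(k,seed,True)); return k
def rect(c,k,z):
    w=np.array([ray(c,*p[0],z)[:2] for p in k],np.float32); return cv2.minAreaRect(w),cv2.boxPoints(cv2.minAreaRect(w))
def tri(c1,p1,c2,p2):
    P=[np.array([[c["fx"],0,c["cx"]],[0,c["fy"],c["cy"]],[0,0,1]])@np.linalg.inv(c["cam_to_world"])[:3] for c in(c1,c2)]
    X=cv2.triangulatePoints(P[0],P[1],np.float64(p1),np.float64(p2)).ravel(); return X[:3]/X[3]
def frame(z,y):
    """rotvec of a tool with approach z and closing line y"""
    z=np.array(z,float)/np.linalg.norm(z); y=np.array(y,float); y-=z*(y@z); y/=np.linalg.norm(y)
    return R.from_matrix(np.c_[np.cross(y,z),y,z])
E
python3 - <<'E'
from h import *
c=snap("top");s=snap("scene")
for n,seed,z,f in [("deck",(255,165),.05,lambda h:(h[...,1]<25)&(h[...,2]>115)),("tray",(129,196),.012,lambda h:(h[...,1]<25)&(h[...,2]>100))]:
    k=comp(c,seed,f); r,b=rect(c,k,z); print(n,np.round(r[0],4),np.round(r[1],4),b.round(3).tolist())
for a,b in zip([(198,156),(236,153),(273,149),(310,146)],[(297,264),(270,241),(247,222),(225,204)]): print(tri(c,a,s,b).round(3))
a=np.pi/4
print("IK")
def q(p,Rt):
    x=manip.solve_ik(p,Rt.as_rotvec()); return None if x is None else np.round(x,2)
for sgn in(1,-1):
  for deg in(30,45,60):
    t=np.radians(deg)
    for flip in(1,-1):
      print(sgn,deg,flip,q([.407,sgn*-.11,.1],frame([0,sgn*np.sin(t),-np.cos(t)],[flip,0,0])))
for deg in(30,45,60):
  for y in(.17,-.2):
   for az in(-.5,0,.5):
    t=np.radians(deg)
    for flip in(1,-1):
      print("peg",deg,y,az,flip,q([.69,y,.16],frame([np.cos(t)*np.cos(az),np.cos(t)*np.sin(az),-np.sin(t)],[-np.sin(az)*flip,flip*np.cos(az),0])))
i=np.vstack([cv2.resize(c["image"][180:245,350:425],(600,520),interpolation=cv2.INTER_CUBIC)])
j=cv2.resize(s["image"][155:205,210:275],(200,154)); i[:154,400:]=j
cv2.imwrite("pics/pedal.png",cv2.cvtColor(i,cv2.COLOR_RGB2BGR))
E
```

```text
deck [ 0.6733 -0.0273] [0.1166 0.4259] [[0.6010000109672546, 0.1809999942779541], [0.6299999952316284, -0.24400000274181366], [0.7459999918937683, -0.23600000143051147], [0.7170000076293945, 0.1889999955892563]]
tray [0.5739 0.3469] [0.1231 0.1305] [[0.5, 0.39800000190734863], [0.5270000100135803, 0.27000001072883606], [0.6480000019073486, 0.29600000381469727], [0.6200000047683716, 0.42399999499320984]]
[0.663 0.124 0.118]
[0.668 0.021 0.119]
[ 0.676 -0.078  0.118]
[ 0.682 -0.178  0.119]
IK
1 30 1 [-0.57  0.54  2.05  0.55  0.93 -0.99]
1 30 -1 [-0.57  0.54  2.05  0.55  0.93  2.15]
1 45 1 [-0.67  0.65  1.98  0.65  1.15 -1.14]
1 45 -1 [-0.67  0.65  1.98  0.65  1.15  2.  ]
1 60 1 [-0.73  0.79  1.91  0.72  1.37 -1.24]
1 60 -1 [-0.73  0.79  1.91  0.72  1.37  1.9 ]
-1 30 1 [ 0.53  0.54  2.05 -0.58  0.92  0.96]
-1 30 -1 [ 0.53  0.54  2.05 -0.58  0.92 -2.18]
-1 45 1 [ 0.62  0.65  1.98 -0.68  1.14  1.12]
-1 45 -1 [ 0.62  0.65  1.98 -0.68  1.14 -2.02]
-1 60 1 [ 0.69  0.79  1.91 -0.75  1.36  1.22]
-1 60 -1 [ 0.69  0.79  1.91 -0.75  1.36 -1.92]
peg 30 0.17 -0.5 1 None
peg 30 0.17 -0.5 -1 None
peg
[... 1041 characters left out ...]
 1.87  0.3  -0.61]
peg 45 -0.2 0.5 1 None
peg 45 -0.2 0.5 -1 [-0.54  0.62  1.79  1.25  0.7  -0.46]
peg 60 0.17 -0.5 1 [ 0.38  0.58  1.73 -0.73  0.61 -0.13]
peg 60 0.17 -0.5 -1 None
peg 60 0.17 0 1 [ 0.28  0.53  1.82 -0.46  0.32 -0.89]
peg 60 0.17 0 -1 [ 0.28  0.53  1.82 -0.46  0.32  2.25]
peg 60 0.17 0.5 1 [ 0.16  0.53  1.82  0.53  0.34 -2.37]
peg 60 0.17 0.5 -1 [0.16 0.53 1.82 0.53 0.34 0.77]
peg 60 -0.2 -0.5 1 [-0.25  0.54  1.8  -0.41  0.31 -0.96]
peg 60 -0.2 -0.5 -1 [-0.25  0.54  1.8  -0.41  0.31  2.18]
peg 60 -0.2 0 1 [-0.37  0.54  1.8   0.54  0.36 -2.41]
peg 60 -0.2 0 -1 [-0.37  0.54  1.8   0.54  0.36  0.73]
peg 60 -0.2 0.5 1 None
peg 60 -0.2 0.5 -1 [-0.46  0.59  1.7   0.73  0.66  0.07]
```

View pics/pedal.png

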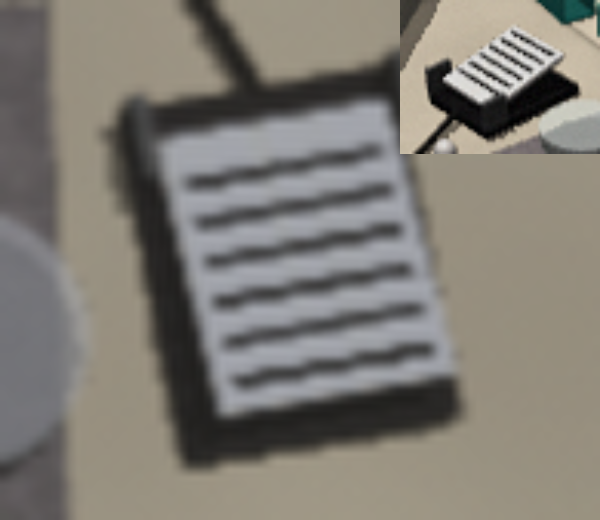

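The pedal crop shows the plate's free edge midpoint at about (392.0,229.6) and the hinge edge at about (384.4,195.3) in the top picture. Deck and pegs agree within 3 mm, and the tray measures about 130 mm. Next I write the pick-and-invert helper: tilted grasp, then turn until the mouth end faces down. I check IK first, then pick the first jar.

```bash
cat >> h.py <<'E'
PEG=[np.array([.6733,-.0273])+s*np.array([-.0680,.9977]) for s in(.153,.051,-.051,-.153)]
TRAY=np.array([.5739,.3469]); A=np.radians(55)
LOOK=[1.316,.423,1.63,0,1.089,-.019]
WHITE=lambda h:(h[...,1]<30)&(h[...,2]>155)
def bodies(z=.044):
    """white boxes on the mat: centre, long axis (toward +y), sizes, by the top camera"""
    c=snap("top"); hsv=cv2.cvtColor(c["image"],cv2.COLOR_RGB2HSV).astype(int); out=[]
    for k in cv2.findContours(WHITE(hsv).astype(np.uint8),cv2.RETR_EXTERNAL,cv2.CHAIN_APPROX_NONE)[0]:
        if not 300<cv2.contourArea(k)<1500: continue
        (ctr,sz,_),b=rect(c,k,z); L,W=max(sz),min(sz)
        if not(.085<L<.112 and .034<W<.058 and .33<ctr[0]<.62 and -.3<ctr[1]<.36): continue
        e=[b[1]-b[0],b[2]-b[1]]; u=max(e,key=np.linalg.norm); u=u/np.linalg.norm(u); u*=np.sign(u[1])
        out.append((np.array(ctr),u,np.round((L,W),3)))
    return out
def plan(ctr,u,sgn,off,zg,goal,zseat,half,az):
    """sgn: +1 if the end that is to face down points to +y. off: grasp point from centre toward that end"""
    dn=np.append(u*sgn,0); zt=dn*np.sin(A)-np.array([0,0,np.cos(A)])
    Rs=frame(zt,[-sgn*0-1,0,0]); g=np.append(ctr,zg)+dn*off
    h=np.array([np.cos(az),np.sin(az),0]); Re=frame(h*np.cos(A)-np.array([0,0,np.sin(A)]),sgn*np.array([np.sin(az),-np.cos(az),0]))
    # offset from TCP to the centre of the down end, in tool axes
    tcp=g-.003*Rs.apply([0,0,1]); end=np.append(ctr,half[1])+dn*half[0]
    v=Rs.inv().apply(end-tcp); assert np.allclose((Re*Rs.inv()).apply(dn),[0,0,-1],atol=1e-6)
    return tcp,Rs.as_rotvec(),np.append(goal,zseat)-Re.apply(v),Re.as_rotvec()
UP=np.array([0,0,1.])
def pick(p,opening,zup=.3,f=50):
    tcp,rs,_,_=p; zt=R.from_rotvec(rs).apply(UP)
    manip.command_gripper(opening)
    manip.move_to(tcp-.10*zt+.03*UP,rs); manip.servo_line(tcp,rs,.15)
    manip.command_gripper(.02,f); w=manip.get_width()
    manip.servo_line(np.r_[tcp[:2],zup],rs,.25); print("width",round(w,4),"t",manip.get_time()); return w
def place(p,opening,hi):
    _,_,te,re=p; zt=R.from_rotvec(re).apply(UP)
    manip.move_to(te+hi*UP,re); manip.servo_line(te+.006*UP,re,.12); manip.hold(.15)
    f0=manip.get_contact_force()[2]
    for d in np.arange(.0045,-.0065,-.0015):
        manip.servo_line(te+d*UP,re,.03); df=manip.get_contact_force()[2]-f0
        if abs(df)>5: break
    print("seated",round(d,4),"dF",round(df,1))
    manip.command_gripper(opening); manip.servo_line(te+d*UP-.09*zt,re,.2); print("t",manip.get_time())
def jarplan(b,sgn,peg,az): return plan(b[0],b[1],sgn,-.027,.028,PEG[peg],.050,(.050,.022),az)
def bottleplan(b): return plan(b[0],b[1],1,-.017,.030,TRAY,.004,(.0475,.025),1.0)
E
python3 - <<'E'
from h import *
bs=bodies(); 
def chk(n,p):
    tcp,rs,te,re=p; zt=R.from_rotvec(rs).apply(UP)
    for l,(x,r) in dict(pre=(tcp-.1*zt+.03*UP,rs),g=(tcp,rs),up=(np.r_[tcp[:2],.3],rs),hi=(te+.15*UP,re),seat=(te,re)).items():
        q=manip.solve_ik(x,r); print(n,l,x.round(3),None if q is None else np.round(q,2))
k=0
for b in bs:
    print(b)
    if b[0][1]>.2: chk("bottle",bottleplan(b)); continue
    s=1 if b[0][1]<0 else -1
    chk("jar",jarplan(b,s,{1:2,-1:1}[s],s*.5+np.arctan2(*PEG[{1:2,-1:1}[s]][::-1])))
    chk("outer",jarplan(b,s,{1:3,-1:0}[s],s*.5+np.arctan2(*PEG[{1:3,-1:0}[s]][::-1])))
E
```

```text
(array([0.40556112, 0.07713184]), array([0.02577891, 0.9996676 ], dtype=float32), array([0.098, 0.039]))Traceback (most recent call last):
  File "<stdin>", line 12, in <module>
  File "h.py", line 67, in jarplan
    def jarplan(b,sgn,peg,az): return plan(b[0],b[1],sgn,-.027,.028,PEG[peg],.050,(.050,.022),az)
                                      ~~~~^^^^^^^^^^^^^^^^^^^^^^^^^^^^^^^^^^^^^^^^^^^^^^^^^^^^^^^
  File "h.py", line 49, in plan
    v=Rs.inv().apply(end-tcp); assert np.allclose((Re*Rs.inv()).apply(dn),[0,0,-1],atol=1e-6)
                                      ~~~~~~~~~~~^^^^^^^^^^^^^^^^^^^^^^^^^^^^^^^^^^^^^^^^^^^^
AssertionError
```

```bash
sed -i 's/\[-sgn\*0-1,0,0\]/[-u[1],u[0],0]/; s/atol=1e-6/atol=1e-4/' h.py
cat > chk.py <<'E'
from h import *
bs=bodies(); 
def chk(n,p):
    tcp,rs,te,re=p; zt=R.from_rotvec(rs).apply(UP)
    for l,(x,r) in dict(pre=(tcp-.1*zt+.03*UP,rs),g=(tcp,rs),up=(np.r_[tcp[:2],.3],rs),hi=(te+.15*UP,re),seat=(te,re)).items():
        q=manip.solve_ik(x,r); print(n,l,x.round(3),None if q is None else np.round(q,2))
for b in bs:
    print(b)
    if b[0][1]>.2: chk("bottle",bottleplan(b)); continue
    s=1 if b[0][1]<0 else -1
    chk("jar",jarplan(b,s,{1:2,-1:1}[s],s*.5+np.arctan2(*PEG[{1:2,-1:1}[s]][::-1])))
    chk("outer",jarplan(b,s,{1:3,-1:0}[s],s*.5+np.arctan2(*PEG[{1:3,-1:0}[s]][::-1])))
E
python3 chk.py
```

```text
(array([0.40556112, 0.07713184]), array([0.02577891, 0.9996676 ], dtype=float32), array([0.098, 0.039]))
jar pre [0.408 0.188 0.117] [ 0.77  0.75  1.8  -0.62  1.42 -1.97]
jar g [0.406 0.107 0.03 ] [ 0.66  0.88  1.9  -0.75  1.21 -1.86]
jar up [0.406 0.107 0.3  ] [ 0.66  0.39  1.89 -0.69  1.59 -2.2 ]
jar hi [0.663 0.027 0.279] [ 0.17  0.32  1.86 -0.69  0.56 -0.42]
jar seat [0.663 0.027 0.129] [ 0.17  0.56  1.94 -1.21  0.37  0.15]
outer pre [0.408 0.188 0.117] [ 0.77  0.75  1.8  -0.62  1.42 -1.97]
outer g [0.406 0.107 0.03 ] [ 0.66  0.88  1.9  -0.75  1.21 -1.86]
outer up [0.406 0.107 0.3  ] [ 0.66  0.39  1.89 -0.69  1.59 -2.2 ]
outer hi [0.656 0.128 0.279] [ 0.32  0.32  1.85 -0.69  0.56 -0.43]
outer seat [0.656 0.128 0.129] [ 0.32  0.56  1.93 -1.2   0.37  0.14]
(array([ 0.40652177, -0.09906372]), array([0.02610573, 0.99965924], dtype=float32), array([0.094, 0.039]))
jar pre [ 0.404 -0.21   0.117] [-0.85  0.75  1.79  0.59  1.43  1.96]
jar g [ 0.406 -0.129  0.03 ] [-0.75  0.88  1.89  0.71  1.22  1.86]
jar up [ 0.406 -0.129  0.3  ] [-0.75  0.39  1.88  0.66  1.61  2.18]
jar hi [ 0.67  -0.08
[... 1770 characters left out ...]
04 ]))
jar pre [ 0.512 -0.238  0.117] [-0.8   0.81  1.65  0.77  1.41  2.14]
jar g [ 0.531 -0.158  0.03 ] [-0.69  0.92  1.72  0.89  1.24  2.04]
jar up [ 0.531 -0.158  0.3  ] [-0.69  0.49  1.71  0.82  1.53  2.38]
jar hi [ 0.67  -0.081  0.279] [-0.29  0.33  1.84  0.7   0.59  0.38]
jar seat [ 0.67  -0.081  0.129] [-0.29  0.57  1.91  1.17  0.4  -0.15]
outer pre [ 0.512 -0.238  0.117] [-0.8   0.81  1.65  0.77  1.41  2.14]
outer g [ 0.531 -0.158  0.03 ] [-0.69  0.92  1.72  0.89  1.24  2.04]
outer up [ 0.531 -0.158  0.3  ] [-0.69  0.49  1.71  0.82  1.53  2.38]
outer hi [ 0.676 -0.182  0.279] [-0.42  0.37  1.78  0.68  0.6   0.41]
outer seat [ 0.676 -0.182  0.129] [-0.42  0.59  1.85  1.1   0.41 -0.07]
```

All poses are reachable on one branch. Now pick the first jar (D, right rear) and put it on peg3.

```bash
cat > jar.py <<'E'
from h import *
import sys
near,sgn,peg=np.array([float(sys.argv[1]),float(sys.argv[2])]),int(sys.argv[3]),int(sys.argv[4])
b=min(bodies(),key=lambda b:np.linalg.norm(b[0]-near)); print(b[0].round(3),b[1].round(3),b[2])
assert np.linalg.norm(b[0]-near)<.07
p=jarplan(b,sgn,peg,sgn*.5+np.arctan2(*PEG[peg][::-1]))
w=pick(p,.072)
assert .04<w<.048
if len(sys.argv)>5: snap("scene",sys.argv[5])
place(p,.062,.15)
E
python3 jar.py .537 -.13 1 3
python3 - <<'E'
from h import *
print(manip.get_position().round(3) if hasattr(manip.get_position(),'round') else manip.get_position())
c=snap("scene","pics/s1.png"); t=snap("top","pics/t1.png")
cv2.imwrite("pics/v1.png",np.vstack([cv2.cvtColor(x["image"],cv2.COLOR_RGB2BGR)[100:400] for x in(c,t)]))
E
```

```text
[ 0.537 -0.13 ] [0.225 0.974] [0.097 0.04 ]
width 0.0436 t 6.4833
seated 0.0015 dF 8.4
t 11.375
[ 0.626 -0.194  0.205]
```

View pics/v1.png

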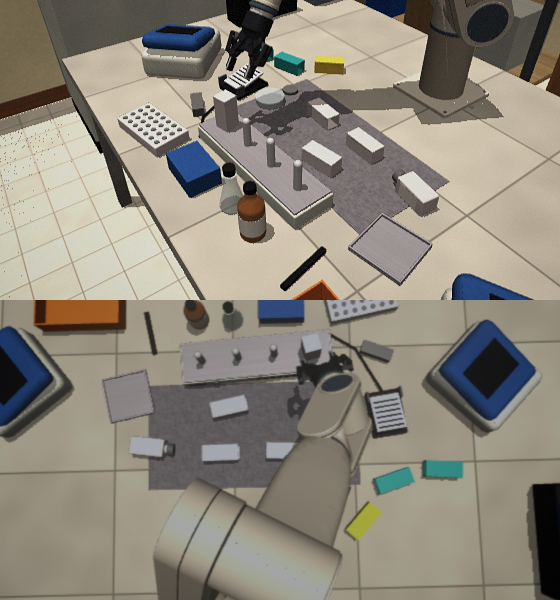

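The first jar is seated on peg3 (scene (226,112) in the stacked view) and the others are unchanged. The arm clears the view before each measurement.

```bash
sed -i 's/^b=min/p0=np.array(manip.get_position())\nmanip.servo_line(np.r_[p0[:2],max(p0[2],.28)],None,.3)\nmanip.set_joints([-sgn*1.3]+LOOK[1:])\nb=min/' jar.py
python3 jar.py .407 -.099 1 2 && python3 jar.py .535 .053 -1 1
python3 - <<'E'
from h import *
c=snap("scene"); t=snap("top")
cv2.imwrite("pics/v2.png",np.vstack([cv2.cvtColor(x["image"],cv2.COLOR_RGB2BGR)[100:400] for x in(c,t)]))
E
```

```text
[ 0.407 -0.099] [0.026 1.   ] [0.094 0.039]
width 0.0435 t 18.625
seated -0.0 dF 10.4
t 23.625
[0.535 0.053] [-0.201  0.98 ] [0.098 0.041]
width 0.0433 t 31.975
seated -0.0 dF 6.5
t 37.1333
```

View pics/v2.png

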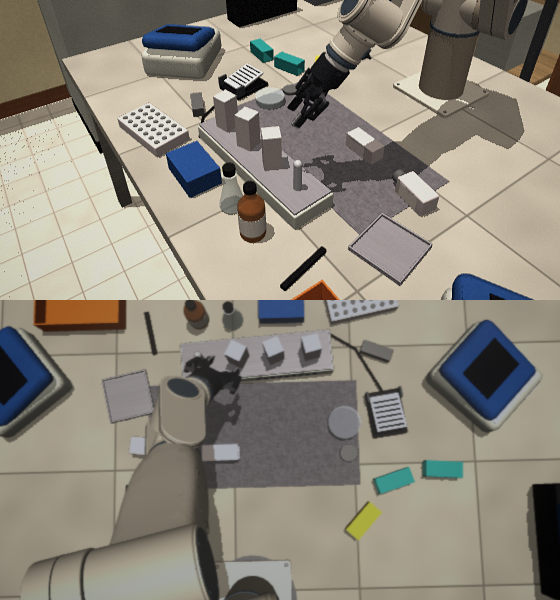

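Three jars are on pegs 3, 2 and 1. Next are the fourth jar and then the bottle.

```bash
python3 jar.py .406 .077 -1 0
python3 - <<'E'
from h import *
p0=np.array(manip.get_position()); manip.servo_line(np.r_[p0[:2],.28],None,.3); manip.set_joints([-.9]+LOOK[1:])
c=snap("top"); k=comp(c,(145,246),lambda h:(h[...,1]<30)&(h[...,2]>148)); (ctr,sz,_),bx=rect(c,k,.05); print(np.round(ctr,3),np.round(sz,3))
e=[bx[1]-bx[0],bx[2]-bx[1]]; u=max(e,key=np.linalg.norm); u=u/np.linalg.norm(u)*np.sign(max(e,key=np.linalg.norm)[1]); print(u)
p=bottleplan((np.array(ctr),u)); np.save("bp.npy",np.array(p))
for x,r in((p[0],p[1]),(p[2],p[3]),(p[2]+.15*UP,p[3])): print(x.round(3),np.round(manip.solve_ik(x,r),2))
s=snap("scene")
cv2.imwrite("pics/v3.png",np.vstack([cv2.cvtColor(x["image"],cv2.COLOR_RGB2BGR)[100:400] for x in(s,c)]))
E
```

```text
[0.406 0.077] [0.026 1.   ] [0.098 0.039]
width 0.0432 t 44.9083
seated -0.003 dF 8.7
t 50.3833
[0.428 0.284] [0.092 0.047]
[0.11173937 0.9937376 ]
[0.426 0.264 0.032] [0.06 0.85 2.18 1.67 0.94 1.71]
[0.57  0.341 0.071] [ 0.38  0.66  1.95  1.53  0.34 -0.48]
[0.57  0.341 0.221] [0.38 0.4  1.91 0.84 0.46 0.25]
```

View pics/v3.png

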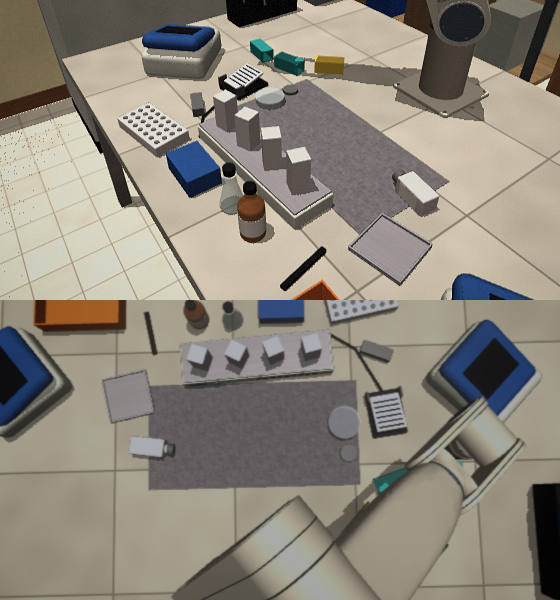

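All four jars stand on their pegs. Next is the bottle.

Run:
```python
from h import *
p=np.load("bp.npy")
w=pick(p,.078,.3,70); assert .045<w<.055
place(p,.07,.15)
p0=np.array(manip.get_position()); manip.servo_line(np.r_[p0[:2],.28],None,.3); manip.set_joints([-1.1]+LOOK[1:])
s=snap("scene");c=snap("top")
cv2.imwrite("pics/v4.png",np.vstack([cv2.cvtColor(x["image"],cv2.COLOR_RGB2BGR)[100:400] for x in(s,c)]))
# pedal
f=ray(c,392.0,229.6,.051); h=ray(c,384.4,195.3,.026); print("free",f.round(3),"hinge",h.round(3),np.linalg.norm(f-h))
d=(h-f)/np.linalg.norm(h-f); print("press",(f+.02*d).round(3),manip.get_time())
```

```text
width 0.0497 t 58.5167
seated -0.0 dF 15.5
t 63.8833
free [ 0.455 -0.399  0.051] hinge [ 0.555 -0.387  0.026] 0.1040078558763042
press [ 0.474 -0.397  0.046] 67.825
```

View pics/v4.png

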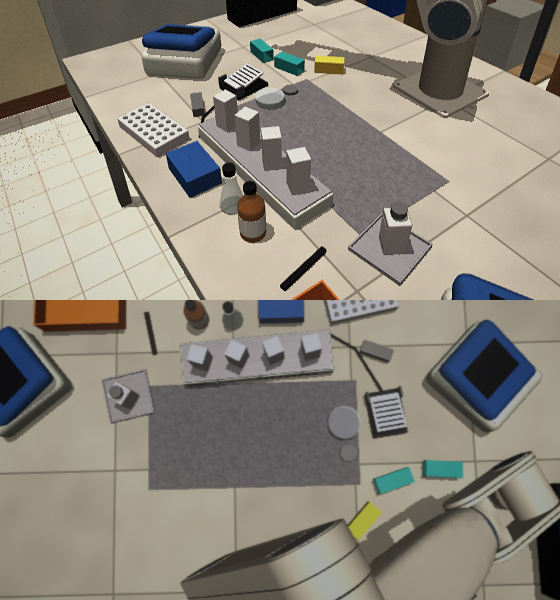

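The bottle stands upright in the tray (scene (396,230)) and the jars are unchanged. The pedal plate measures 104 mm against 105 mm given, so I press at (0.474,−0.397).

Run:
```python
from h import *
manip.command_gripper(0,30)
x,y=.474,-.397; r=frame([0,0,-1],[-.12,.99,0]); q=manip.solve_ik([x,y,.15],r.as_rotvec())
r2=frame([0,0,-1],[.12,-.99,0]); q2=manip.solve_ik([x,y,.15],r2.as_rotvec())
print(np.round(q,2),np.round(q2,2))
r=(r if abs(q[5])<abs(q2[5]) else r2).as_rotvec()
manip.move_to([x,y,.15],r); manip.servo_line([x,y,.080],r,.1); manip.hold(.3); f0=manip.get_contact_force()[2]
for z in np.r_[.070:.052:-.003,.052:.040:-.001]:
    manip.servo_line([x,y,z],r,.03); manip.hold(.1); df=manip.get_contact_force()[2]-f0; print(round(z,3),round(df,1),end="; ")
    if abs(df)>16: break
c=snap("scene"); manip.hold(2.2); print("hold",manip.get_contact_force()[2]-f0,manip.get_position())
manip.servo_line([x,y,.15],r,.1); p=snap("scene")
i=[cv2.resize(cv2.cvtColor(k["image"],cv2.COLOR_RGB2BGR)[145:215,190:290],(400,280)) for k in(c,p)]
cv2.imwrite("pics/v5.png",np.hstack(i)); print(manip.get_time())
```

```text
[-0.72  0.54  1.71  0.    0.89 -2.41] [-0.72  0.54  1.71  0.    0.89  0.73]
0.07 4.0; 0.067 4.8; 0.064 5.1; 0.061 5.7; 0.058 6.3; 0.055 6.4; 0.052 16.0; hold 17.649923973530225 [ 0.47394352 -0.39719333  0.05335643]
76.7667
```

View pics/v5.png

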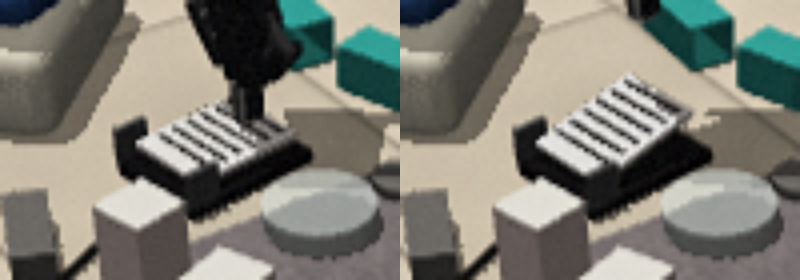

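The plate went level at the stop (the force jumped to 17 N) and sprang back up. I take one last look before handing in.

Run:
```python
from h import *
p0=np.array(manip.get_position()); manip.servo_line(np.r_[p0[:2],.28],None,.3); manip.set_joints([-1.1]+LOOK[1:]); manip.hold(.5)
s=snap("scene");c=snap("top")
cv2.imwrite("pics/v6.png",np.vstack([cv2.cvtColor(x["image"],cv2.COLOR_RGB2BGR)[100:400] for x in(s,c)]))
hsv=cv2.cvtColor(c["image"],cv2.COLOR_RGB2HSV).astype(int)
for k in cv2.findContours(((hsv[...,1]<30)&(hsv[...,2]>162)).astype(np.uint8),cv2.RETR_EXTERNAL,cv2.CHAIN_APPROX_NONE)[0]:
    x,z=rect(c,k,.15)
    if .035<min(x[1]) and max(x[1])<.05 and .6<x[0][0]<.75: print(np.round(x[0],3),np.round(x[1],3))
print(np.round(PEG,3).tolist())
```

```text
[0.662 0.125] [0.041 0.042]
[0.668 0.023] [0.041 0.042]
[ 0.677 -0.078] [0.042 0.042]
[ 0.684 -0.181] [0.043 0.044]
[[0.663, 0.125], [0.67, 0.024], [0.677, -0.078], [0.684, -0.18]]
```

View pics/v6.png

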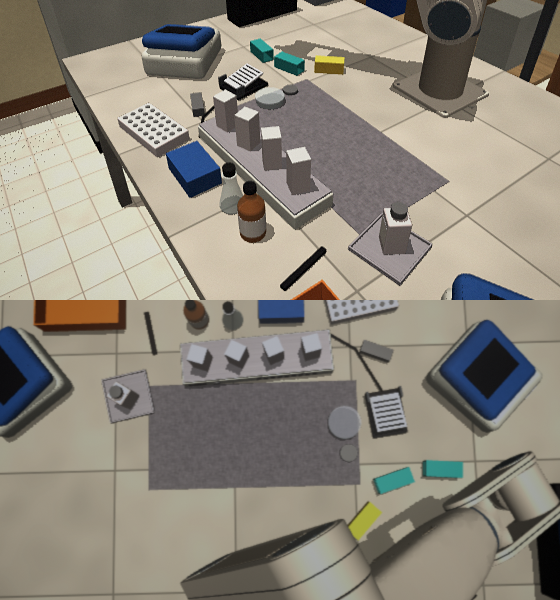

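The jar tops sit within 2 mm of their pegs, the bottle is upright in the tray and the pedal is up. Handing in.

```bash
python3 -c "
from rig import manip
print(manip.sign_off(), manip.get_time())"
```

```text
the job is handed in; nothing more can be done
the job is handed in; nothing more can be done
```

The job is handed in at about 80 s of robot time: all four jars are upside down on their pegs, the bottle is upright in its tray, and the pedal was pressed to its stop, held for over two seconds and released; hand-in returned no verdict.

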